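Latch the clamping jig that holds the slotted bar

ROBOT

A 6-joint arm with a two-finger parallel gripper is mounted at the origin on the work surface. World frame = base frame: x ahead of the robot, y to its left, z up, the work surface at z = 0. Lengths are in m, angles in rad, forces in N, time in s.
With the tool pointing down it reaches from about 0.35 to 0.925 m from the base axis. Payload 6.4 kg.
Tool frame: the origin (TCP) lies on the centre line of the jaws, within the pads' length; the fingertips stand 25 mm ahead of it and the grasp point (between the pads) lies 6 mm ahead of it; z points along the fingers, y is the direction in which the jaws open and shut (so a half turn about z gives the same grasp; the last joint's range is limited). The gripper opens to 94 mm and grips with 3 to 60 N. Pads are 16 mm wide; open, the fingers measure 119 mm over their backs; the gripper's body (75 mm by 177 mm) begins 78 mm behind the grasp point.
Start: joints at [1.098, 0.245, 1.558, -0, 1.339, -0.174], TCP at [0.191, 0.621, 0.23] pointing down, gripper open.
Joint ranges: [-3.13, 3.13], [-1.02, 2.26], [0.13, 2.54], [-0.95, 4.09], [0.21, 2.88], [-2.74, 2.74]. Speed limits (rad/s): [2.57, 2.57, 3.14, 3.14, 3.14, 3.14].

INTERFACE

Orientations are given as a unit quaternion [x, y, z, w].
In Python, from bench import bot gives the robot as it stands.
- The arm moves only by the tool apply_moves, never from a script. Its argument "steps" is a list of rows, each a list of 7 numbers: the shift along the tool's x, y, z in cm, then the turn, a rotation vector about the tool's x, y, z in rad, then the opening, from 0 (shut) to 1 (fully open). In form: [[tx, ty, tz, wx, wy, wz, hand], ...]. A call has 1 to 12 rows; each row is the pose to reach, as a shift and turn from the pose measured when the call began, along the tool's axes at that moment; what a row does not reach only later rows make up. A row lasts 1/8 s, in which the tool goes at most 62.5 mm and 10.7 degrees, less where a joint would pass 70% of its speed; a pose out of reach is approached as far as the arm can. A call with a gripper value outside its range is refused whole. The fingers move at their own pace and stop on an object; "squeeze" is the grip in N (left out, the last holds). Time passes only in rows, so rows that repeat a pose let the fingers close. It gives the time, the measured TCP pose, the force and the opening at its end, in the units of the state.
- bot.observe(): the state, without advancing time (a new reading comes with each control period).
- bot.snapshot(name): name is "scene" or "top" or "wrist"; returns a dict with "img" (420x560x3 uint8, red, green, blue), "camera_matrix" (3x3 intrinsics, pixels), "R" (3x3) and "t" (3): a world point X has camera coordinates R X + t. Camera axes: x right, y down, z forward; pixel columns grow to the right and rows downward; lengths in m; the calibration is good to about 2 mm. A picture is of the moment at which its call begins. There is no depth.
- bot.sign_off(): hands the job in, once; it reports no verdict.
Trained networks look in a picture, given as the dict that the camera call returned (one of the last four; its "shot" number tells which), for a name from the list of things; names that differ only in an ending like _2 or _b are one class to them, and where a whole thing is asked for, a point or a joint stands for the part that bears it (a point fixed in the world has none). Each returns a list of dicts, best first, with "confidence" (0 to 1); they miss things now and then, are a little off and sometimes report something else, mostly with a low value. They report only what shows in the picture. A call takes as long as a camera call. They do not tell look-alikes from the thing itself.
- bot.trace(picture, target): "region" (420x560 bool, what is visible of it) and "at" ([column, row] in pixels, amid what is visible of it).
The state is a dict: "clock": time; "joints": joint angles; "dq": joint speeds; "joint_torque": joint torques, N m; "eef_pos": TCP position; "ee_rot": TCP orientation; "wrist_force": force on the tool from outside, world axes, zero at the start; "wrist_torque": the same for the moment, N m; "grip_width": finger opening in m.
Only numpy, scipy, OpenCV 4.12 (cv2) and the standard library are available. Lean on these libraries where they do the work, as an engineer would, in place of code of your own. Each camera call takes 0.05 s, during which the arm holds its last target.

TASK

Two identical clamping jigs stand open on the bench. On the one that holds the slotted steel bar, swing the raised claw down so that its hook sits behind the keeper pin, and then swing the upright lever over away from the keeper and down past centre until it stays fully down by itself, with the hook still behind the pin. Leave the empty jig as it is.

Things in the scene. Friction and masses are not known exactly. Their poses are not given: they have to be found in the camera images.
- jig: Fixed steel jig that holds the slotted bar. Origin: underside centre of its 236 x 80 x 15 mm base plate; z up, x along the plate from lever end to keeper end. In this frame, mm: lever hinge axis along y through x -10, z 50; hinge cheeks reach z 59, y +/-19. Stop block x 10 to 22, top z 35. The bar (30 x 100 x 16) lies across the plate at x 37, top z 31.
- jig_lever (a joint): Its lever, 20 wide, 8 thick, 90 mm long from its hinge. 0 = upright; grows as it swings to jig -x and down; level at pi/2, stop at 1.78 (fully down, end 31 mm above the bench). Stays where left while the claw is slack. Claw hooked: pulls against a spring from about 0.7, some 4 N at the end, over centre at about 1.4; past 1.5 it pulls itself down and holds; released earlier it springs back or stops.
- jig_hook (a point): Tip of the down-turned hook on its claw: a bar 12 wide, 6 thick, 120 long, hinged on the lever 30 mm from the lever's hinge. Tip: 115 mm along the bar, 15 mm below its middle plane. Starts raised 55 to 75 deg above level, leaning to the keeper; friction holds it, pushed below about 45 deg it falls onto the keeper. Hooked: tip lower than 30 mm; resting on the pin: over 40 mm.
- jig_keeper (a point): Centre of the keeper: a round steel pin, 10 mm thick, along jig y, at jig x 75, z 36 mm, between two ears (outer faces at y +/-21, top z 42) on a jaw that slides at most 3 mm towards the lever. Behind it (jig +x) the space is free down to the plate, z 15. Lever upright, the hook has about 10 mm of slack behind the pin.
- spare_hook (a point): The same hook tip on the second, identical jig, which is empty and also stands open. It must stay where it is.
Things that resemble listed ones, but are neither listed nor needed, are in the scene too. What is shaped like the jig but orange or purple is not meant.

How it is judged:
On the way:
1. the hook is behind the keeper pin while the lever is still up (x of jig_hook in the frame of jig above 0.072 m and z of jig_hook in the frame of jig below 0.034 m and value of joint jig_lever below 0.9 rad), for 0.2 s.
At the end, for the whole second after the job is handed in: The lever of the jig with the bar is down past centre and at rest (above 1.65 rad, stop at 1.78), its hook is behind the keeper pin (tip lower than 34 mm above the bench, beyond 72 mm in the jig's x), and the empty jig's claw is within 20 mm of where it stood (value of joint jig_lever above 1.65 rad and velocity of joint jig_lever below 0.1 rad/s and x of jig_hook in the frame of jig above 0.072 m and z of jig_hook in the frame of jig below 0.034 m and distance of spare_hook from where it was at the start of the episode below 0.02 m); the robot touches nothing.
It fails at once if the empty jig's claw or lever is moved (its hook shifts by more than 20 mm) (distance of spare_hook from where it was at the start of the episode above 0.02 m).
It also fails if it takes over 40 s, if anything falls off the work surface, if the arm or the gripper's body presses on something with over 40 N, if the wrist force passes 120 N, or if a joint passes its speed limit or range.

## Working session

There is one attempt and no reset: what is moved stays moved. The work goes in short steps, Python scripts to look and compute and a tool call to move; the robot and the scene stay as the last step left them, time stands still between calls to the robot, and variables do not carry over. Pictures are saved under pics/ and viewed, and the job is handed in when it is done.

Besides the shell and the picture viewer there is one more tool, called after "Emit:" as a command line: name --pt "numbers of a row" for each row, then --argument value for the rest. apply_moves: Moves the arm, as the interface text tells. Its arguments: {"type":"object","properties":{"steps":{"type":"array","items":{"type":"array","items":{"type":"number"}}},"squeeze":{"type":"number"}},"required":["steps"]}

```bash
ls; mkdir -p pics; python3 - <<'E'
from bench import bot
import cv2,pickle
d={}
for n in ["scene","top"]:
    s=bot.snapshot(n); d[n]=s
    cv2.imwrite(f"pics/{n}0.png",s["img"][:,:,::-1])
    for t in ["jig","jig_lever","jig_hook","jig_keeper"]:
        try:
            for r in bot.trace(s,t): print(n,t,round(r["confidence"],2),r["at"],r["region"].sum())
        except Exception as e: print(n,t,e)
pickle.dump(d,open("s0.pkl","wb"))
print(bot.observe())
E
```

```text
pics
scene jig 0.86 [224.9, 283.4] 3819
scene jig 0.83 [97.6, 242.7] 3823
scene jig 0.39 [236.9, 307.7] 413
scene jig_lever 0.76 [86.4, 224.2] 654
scene jig_lever 0.69 [214.8, 262.7] 391
scene jig_lever 0.65 [216.8, 161.1] 561
scene jig_hook 0.77 [224.1, 183.9] 259
scene jig_hook 0.58 [222.7, 264.6] 151
scene jig_hook 0.52 [94.9, 245.0] 325
scene jig_keeper 0.88 [236.8, 310.3] 434
scene jig_keeper 0.51 [225.1, 195.2] 187
top jig 0.81 [393.8, 264.6] 2678
top jig 0.69 [333.1, 178.1] 2140
top jig 0.58 [290.0, 267.6] 2548
top jig_lever 0.74 [340.6, 158.2] 264
top jig_lever 0.67 [293.4, 249.2] 286
top jig_lever 0.63 [405.0, 251.4] 336
top jig_hook 0.51 [404.5, 238.8] 161
top jig_hook 0.48 [294.1, 236.3] 156
top jig_hook 0.44 [340.5, 148.8] 114
top jig_keeper 0.65 [289.9, 243.4] 141
top jig_keeper 0.54 [396.6, 239.6] 137
top jig_keeper 0.53 [335.2, 151.5] 150
{'clock': 0.5, 'joints': array([ 1.09792321e+00,  2.45131652e-01,  1.55783706e+00, -1.21628334e-07,
        1.33870852e+00, -1.74132112e-01]), 'dq': array([-0.00084867,  0.0003113 , -0.00254928, -0.00195116, -0.00177178,
       -0.00105839]), 'joint_torque': array([-1.77459324e-04, -4.15429080e+01, -3.14562213e+01,  6.84475014e-02,
        2.93899805e-02, -3.06888433e-05]), 'eef_pos': array([0.19131628, 0.62119738, 0.23041504]), 'ee_rot': array([ 1.48815659e-01,  9.88864954e-01, -4.01111629e-05, -1.33860980e-05]), 'wrist_force': array([-0.27860894, -0.12732708,  0.76510678]), 'wrist_torque': array([-0.01486399, -0.0070622 , -0.0026247 ]), 'grip_width': 0.09409135233559103}
```

View pics/scene0.png

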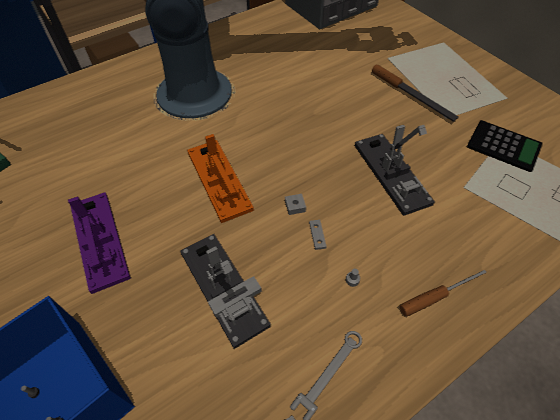

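View pics/top0.png

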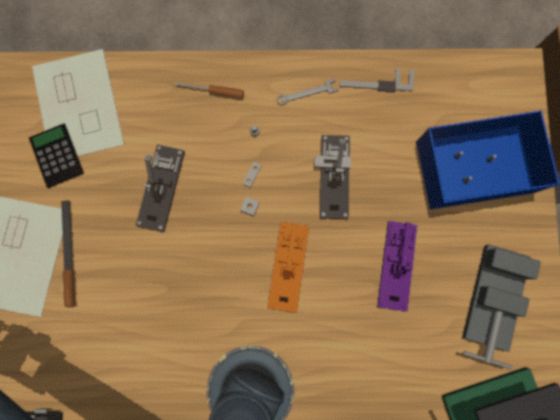

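```bash
python3 - <<'E'
import pickle,cv2,numpy as np
d=pickle.load(open("s0.pkl","rb"))
a=d["top"]["img"][125:230,290:380,::-1]; b=d["scene"]["img"][225:355,170:280,::-1]
a=cv2.resize(a,None,fx=4.4,fy=4.4,interpolation=cv2.INTER_CUBIC); b=cv2.resize(b,None,fx=3.5,fy=3.5,interpolation=cv2.INTER_CUBIC)
h=max(a.shape[0],b.shape[0]); o=np.zeros((h,a.shape[1]+b.shape[1],3),np.uint8); o[:a.shape[0],:a.shape[1]]=a;o[:b.shape[0],a.shape[1]:]=b
cv2.imwrite("pics/crop0.png",o);print(o.shape)
for n in d: print(n,d[n]["camera_matrix"],d[n]["R"],d[n]["t"],-d[n]["R"].T@d[n]["t"])
E
```

```text
(462, 781, 3)
scene [[414.5332666    0.         279.1710823 ]
 [  0.         414.5332666  204.49844211]
 [  0.           0.           1.        ]] [[ 0.56548039  0.82474783 -0.00479011]
 [ 0.66520122 -0.45950693 -0.58852419]
 [-0.48758513  0.3296125  -0.80846542]] [-0.24227225 -0.32121628  1.18739026] [ 0.92962751 -0.33916627  0.76975991]
top [[509.03661485   0.         279.84542698]
 [  0.         509.03661485 203.29825861]
 [  0.           0.           1.        ]] [[-0.00635366 -0.99997341 -0.00358017]
 [-0.98868799  0.00681839 -0.14983181]
 [ 0.14985224  0.00258769 -0.98870502]] [-0.07817893  0.49293698  1.34460049] [ 0.28537276 -0.0850173   1.40299099]
```

View pics/crop0.png

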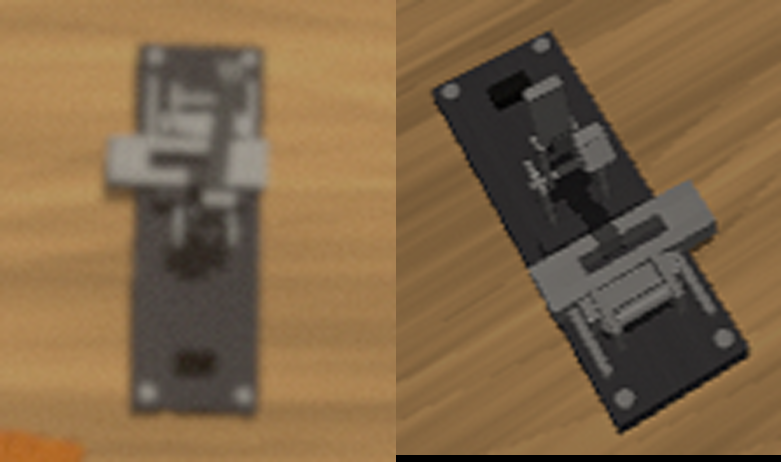

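```bash
cat > h.py <<'E'
import numpy as np
from scipy.spatial.transform import Rotation as Ro
def proj(s,X):
    c=np.atleast_2d(X)@np.asarray(s["R"]).T+s["t"]; p=c@s["camera_matrix"].T; return p[:,:2]/p[:,2:]
def jigw(p,X):
    x,y,a=p; X=np.atleast_2d(np.array(X,float)); c,s=np.cos(a),np.sin(a)
    return np.c_[x+c*X[:,0]-s*X[:,1],y+s*X[:,0]+c*X[:,1],X[:,2]]
E
python3 - <<'E'
import pickle,numpy as np
from h import *
from scipy.optimize import least_squares
d=pickle.load(open("s0.pkl","rb"))
# corners: FL(+x,+y),FR,BL,BR ; z top
C=[[.118,.04,.015],[.118,-.04,.015],[-.118,.04,.015],[-.118,-.04,.015]]
T=np.array([[321.8,135.2],[349.5,135.5],[320,218.6],[348.4,218.6]])
# scene: camera looks from +x,-y side; BR.. 
S=np.array([[270.9-.3,325.6-3],[233.7-1,348.7-3],[214.6,234.4],[180.3,250.7]])
for name,use in [("top",[("top",T)]),("scene",[("scene",S)]),("both",[("top",T),("scene",S)])]:
  f=lambda p: np.concatenate([(proj(d[n],jigw(p,C))-M).ravel() for n,M in use])
  r=least_squares(f,[.4,-.2,0]); print(name,r.x,r.fun.round(1))
E
```

```text
top [ 0.57013879 -0.23493364 -0.03694541] [-0.5 -0.3  0.3  0.2 -0.3 -0.4  0.5  0.4]
scene [ 0.5725892  -0.23383099 -0.04303611] [ 0.5  1.   0.5  0.9 -0.6 -1.8 -0.6 -0.8]
both [ 0.57171492 -0.23421145 -0.04077656] [-0.6 -0.9  0.1 -0.2 -0.7 -1.1  0.  -0.1  0.2  0.6  0.2  0.6 -1.1 -2.
 -1.1 -1. ]
```

```bash
cat >> h.py <<'E'
def plan(o,P,Rg=None):
    """world target pos (m) -> tool shift cm, rotvec"""
    R=Ro.from_quat(o["ee_rot"]); t=R.inv().apply(np.array(P)-o["eef_pos"])*100
    return np.r_[t, (R.inv()*Rg).as_rotvec() if Rg is not None else [0,0,0]].round(3)
def down(a): # tool z down, tool x = -jig x (yaw a)
    x=np.array([-np.cos(a),-np.sin(a),0]);z=np.array([0,0,-1.]);return Ro.from_matrix(np.c_[x,np.cross(z,x),z])
E
python3 - <<'E'
from bench import bot
import cv2,numpy as np
from h import *
s=bot.snapshot("wrist");cv2.imwrite("pics/w0.png",s["img"][:,:,::-1])
o=bot.observe();R=Ro.from_quat(o["ee_rot"]).as_matrix()
print("cam in tool",R.T@(-s["R"].T@s["t"]-o["eef_pos"]),"\naxes",(s["R"]@R).round(3),s["camera_matrix"][0,0])
print(plan(o,[.47,-.234,.34],down(-.04)))
E
```

```text
cam in tool [ 0.07485501  0.00016852 -0.15474159] 
axes [[ 0.001  1.     0.001]
 [-0.967  0.002 -0.255]
 [-0.255 -0.001  0.967]] 353.03396683640193
[-51.806 -73.529 -10.954  -0.     -0.     -0.259]
```

View pics/w0.png

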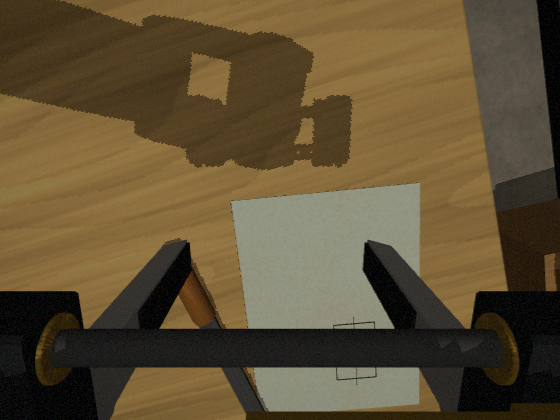

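Emit:
apply_moves --pt "0 0 -11 0 0 0 1" --pt "0 0 -11 0 0 0 0" --pt "-51.8 -73.5 -11 0 0 -0.26 0" --pt "-51.8 -73.5 -11 0 0 -0.26 0" --pt "-51.8 -73.5 -11 0 0 -0.26 0" --pt "-51.8 -73.5 -11 0 0 -0.26 0" --pt "-51.8 -73.5 -11 0 0 -0.26 0" --pt "-51.8 -73.5 -11 0 0 -0.26 0" --pt "-51.8 -73.5 -11 0 0 -0.26 0" --pt "-51.8 -73.5 -11 0 0 -0.26 0" --pt "-51.8 -73.5 -11 0 0 -0.26 0" --pt "-51.8 -73.5 -11 0 0 -0.26 0"

```text
clock: 2.05
eef_pos: [0.3852, 0.0249, 0.3409]
ee_rot: [0.02, 1.0, -0.0, 0.001]
wrist_force: [0.0, 0.7, -0.2]
grip_width: 0.0004
```

Emit:
apply_moves --pt "-6.5 -25.7 0 0 0 0 0" --pt "-6.5 -25.7 0 0 0 0 0" --pt "-6.5 -25.7 0 0 0 0 0" --pt "-6.5 -25.7 0 0 0 0 0" --pt "-6.5 -25.7 0 0 0 0 0" --pt "-6.5 -25.7 0 0 0 0 0"

```text
clock: 2.8
eef_pos: [0.44, -0.2346, 0.3408]
ee_rot: [0.02, 1.0, 0.0, 0.001]
wrist_force: [0.1, -0.1, -0.6]
grip_width: 0.0005
```

```bash
python3 - <<'E'
from bench import bot
import cv2,numpy as np,pickle
from h import *
s=bot.snapshot("wrist");cv2.imwrite("pics/w1.png",s["img"][:,:,::-1])
u=bot.snapshot("scene");cv2.imwrite("pics/s1.png",u["img"][:,:,::-1])
v=bot.snapshot("top")
o=bot.observe();pickle.dump((s,u,v,o),open("s1.pkl","wb"))
p=[.571,-.2345,-.04]
print(o["eef_pos"],o["ee_rot"],o["clock"])
for n,X in dict(hinge=[-.01,0,.05],levertop=[-.01,0,.14],keeper=[.075,0,.036],clawhinge=[-.01,0,.08],tip65=[-.01+.115*.4226+.015*.906,0,.08+.115*.906-.015*.4226]).items():
    print(n,[proj(q,jigw(p,X)).round(0)[0] for q in(s,u,v)])
for q,nm in((s,"w"),(u,"s"),(v,"t")):
    for t in ["jig_lever","jig_hook","jig_keeper"]:
        for r in bot.trace(q,t): print(nm,t,round(r["confidence"],2),r["at"],r["region"].sum())
E
```

```text
[ 0.4401713  -0.23292498  0.34135337] [ 1.86570648e-02  9.99825259e-01 -1.05836138e-04  1.16381725e-03] 2.95
hinge [array([280., 264.]), array([218., 272.]), array([336., 177.])]
levertop [array([281., 297.]), array([211., 249.]), array([340., 170.])]
keeper [array([280., 314.]), array([240., 311.]), array([336., 148.])]
clawhinge [array([280., 273.]), array([216., 265.]), array([337., 175.])]
tip65 [array([281., 368.]), array([225., 265.]), array([342., 142.])]
w jig_lever 0.78 [121.7, 109.6] 2060
w jig_lever 0.6 [382.2, 92.9] 1903
w jig_lever 0.48 [280.0, 367.6] 44
w jig_hook 0.82 [380.9, 128.1] 998
w jig_hook 0.69 [123.0, 145.2] 1039
w jig_hook 0.58 [277.9, 367.8] 36
w jig_keeper 0.73 [145.1, 141.2] 676
w jig_keeper 0.65 [363.1, 130.5] 638
s jig_lever 0.91 [90.6, 224.7] 763
s jig_lever 0.79 [217.0, 162.7] 563
s jig_lever 0.62 [215.3, 261.1] 348
s jig_hook 0.76 [94.0, 246.7] 310
s jig_hook 0.75 [225.9, 183.5] 206
s jig_keeper 0.87 [102.1, 260.4] 294
s jig_keeper 0.78 [224.0, 196.8] 219
s jig_keeper 0.59 [237.4, 307.5] 407
t jig_lever 0.85 [405.1, 249.4] 273
t jig_lever 0.58 [341.1, 144.9] 100
t jig_hook 0.49 [403.8, 236.6] 174
t jig_hook 0.43 [340.7, 149.5] 83
t jig_keeper 0.72 [399.2, 241.9] 141
t jig_keeper 0.45 [332.5, 150.1] 106
```

View pics/w1.png

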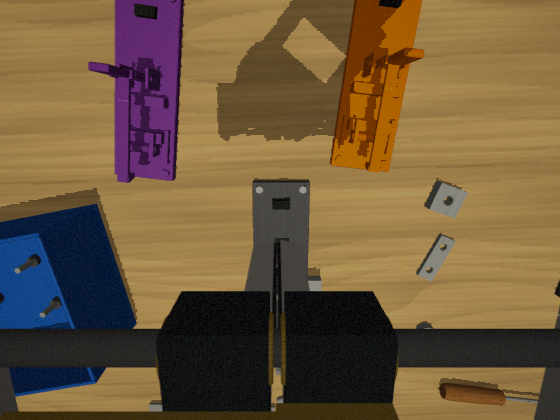

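View pics/s1.png

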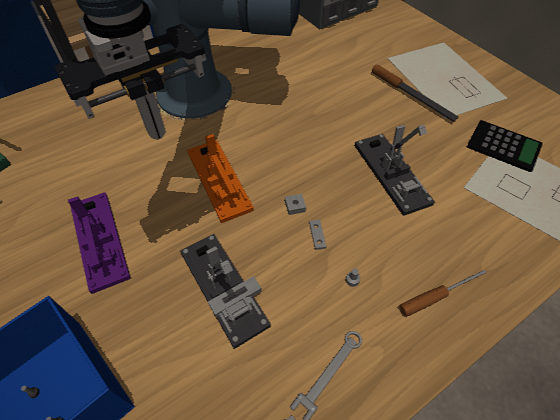

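```bash
cat >> h.py <<'E'
P=[.571,-.2345,-.04]
def injig(X,p=P):
    d=np.array(X)[:2]-p[:2];c,s=np.cos(p[2]),np.sin(p[2]);return np.array([c*d[0]+s*d[1],-s*d[0]+c*d[1],X[2]])
def tip(o): return injig(o["eef_pos"]+Ro.from_quat(o["ee_rot"]).apply([0,0,.025]))*1000
E
python3 - <<'E'
import pickle,cv2,numpy as np
from h import *
from bench import bot
print(tip(bot.observe()))
s,u,v,o=pickle.load(open("s1.pkl","rb"))
def ov(q,box,f):
    x0,y0,x1,y1=box
    out=[]
    for ang in (None,55,65,75):
        im=cv2.resize(q["img"][y0:y1,x0:x1,::-1],None,fx=f,fy=f,interpolation=cv2.INTER_CUBIC)
        if ang:
            a=np.radians(ang);H=np.array([-.01,0,.08]);e=np.array([np.cos(a),0,np.sin(a)]);n=np.array([-np.sin(a),0,np.cos(a)])
            L=[H,H+.12*e,H+.115*e-.015*n]
            for A,B in ((L[0],L[1]),(L[1],L[2])):
                k=[tuple(int(t) for t in (proj(q,jigw(P,z))[0]-[x0,y0])*f) for z in (A,B)]
                cv2.line(im,*k,(0,0,255),1)
            k=[tuple(int(t) for t in (proj(q,jigw(P,z))[0]-[x0,y0])*f) for z in ([-.01,0,.05],[-.01,0,.14])];cv2.line(im,*k,(0,255,0),1)
        out.append(im)
    return np.hstack(out)
a=ov(u,(195,235,235,305),5);b=ov(v,(315,130,355,190),5)
cv2.imwrite("pics/ov1.png",a[:,:800]);cv2.imwrite("pics/ov2.png",b[:,:800])
E
```

```text
[-130.70398478   -4.9162206   316.16859602]
```

View pics/ov1.png

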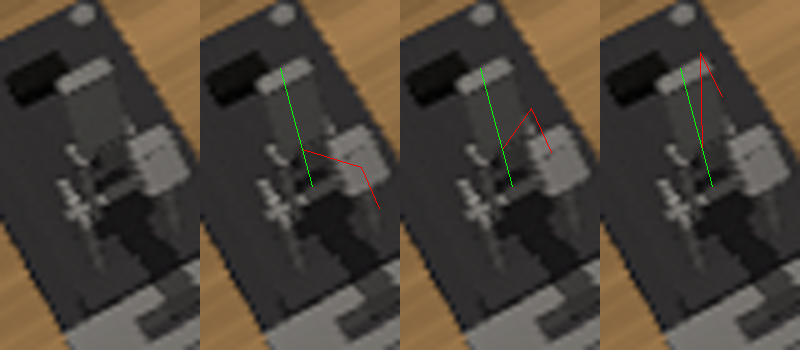

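View pics/ov2.png

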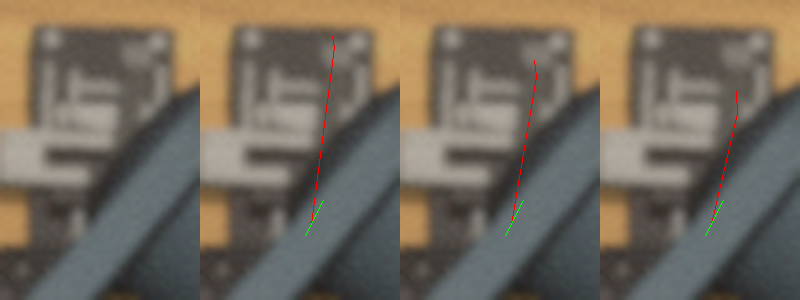

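Emit:
apply_moves --pt "0 0.5 6 0 0 0 0" --pt "0 0.5 11 0 0 0 0" --pt "-3 0.5 16.1 0 0 0 0" --pt "-8 0.5 16.1 0 0 0 0" --pt "-12.5 0.5 16.1 0 0 0 0" --pt "-13.1 0.5 16.1 0 0 0 0" --pt "-13.1 0.5 16.1 0 0 0 0"

```text
clock: 4.28
eef_pos: [0.5713, -0.2342, 0.1801]
ee_rot: [0.019, 1.0, 0.0, 0.001]
wrist_force: [-1.0, -0.3, 0.7]
grip_width: 0.0007
```

```bash
cat > look.py <<'E'
import sys,cv2,numpy as np
from bench import bot
from h import *
n=sys.argv[1]
u=bot.snapshot("scene");w=bot.snapshot("wrist");o=bot.observe()
a=cv2.resize(u["img"][200:350,150:290,::-1],None,fx=3,fy=3,interpolation=cv2.INTER_CUBIC)
b=cv2.resize(w["img"][:,120:440,::-1],(343,450))
cv2.imwrite(f"pics/{n}.png",np.hstack([a,b]))
print("tip",tip(o).round(1),"F",o["wrist_force"].round(1),"t",o["clock"])
E
python3 look.py l1
```

```text
tip [ -0.3   0.2 155.4] F [ 0.2 -1.4  0.5] t 4.375
```

View pics/l1.png

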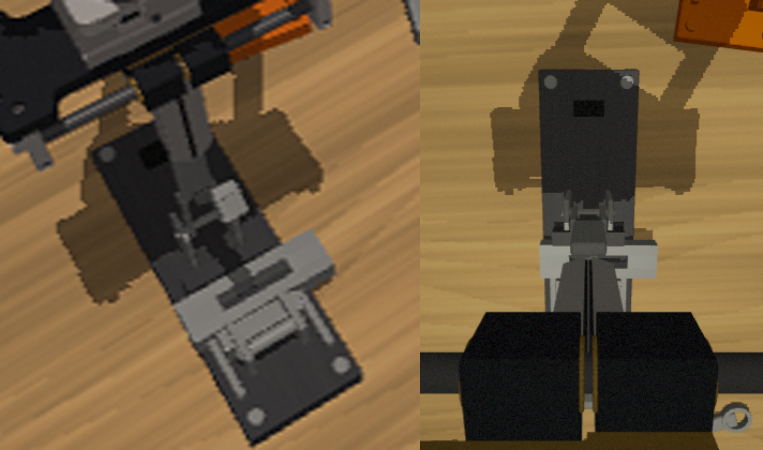

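Emit:
apply_moves --pt "-1.2 0 0.3 0 0 0 0" --pt "-1.9 0 0.4 0 0 0 0" --pt "-2.5 0 0.8 0 0 0 0" --pt "-3.1 0 1.2 0 0 0 0" --pt "-3.6 0 1.6 0 0 0 0" --pt "-4.1 0 2.1 0 0 0 0" --pt "-4.6 0 2.7 0 0 0 0" --pt "-5.0 0 3.3 0 0 0 0" --pt "-5.0 0 3.3 0 0 0 0" --pt "-5.0 0 3.3 0 0 0 0"

```text
clock: 5.62
eef_pos: [0.6207, -0.2363, 0.1475]
ee_rot: [0.02, 1.0, -0.0, 0.001]
wrist_force: [0.5, -0.0, -0.6]
grip_width: 0.0007
```

```bash
python3 look.py l2
```

```text
tip [ 49.8   0.2 122.8] F [ 0.4  0.2 -0.2] t 5.725
```

View pics/l2.png

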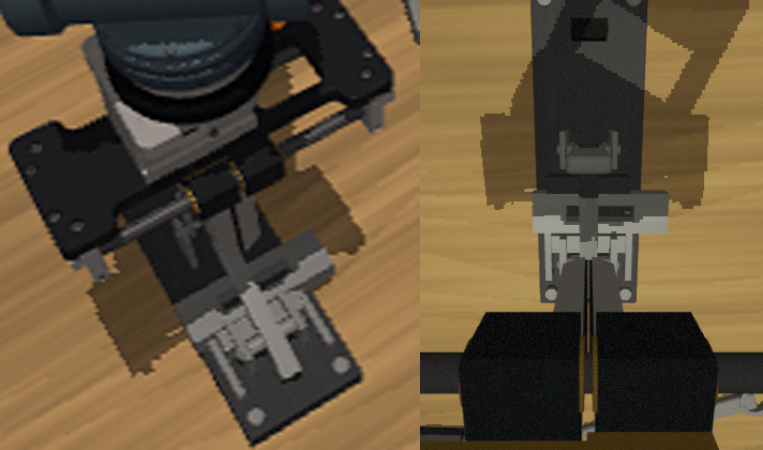

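```bash
cat > ov.py <<'E'
import sys,cv2,numpy as np
from bench import bot
from h import *
n=sys.argv[1];th=float(sys.argv[2])
c,s_=np.cos(th),np.sin(th)
L=lambda r:np.array([-.01-r*s_,0,.05+r*c])
out=[]
for cam,box in (("scene",(170,225,280,345)),("wrist",None)):
    q=bot.snapshot(cam)
    x0,y0,x1,y1=box or (170,0,400,260); f=380/(x1-x0)
    im=cv2.resize(q["img"][y0:y1,x0:x1,::-1],None,fx=f,fy=f,interpolation=cv2.INTER_CUBIC);im0=im.copy()
    H=L(.03);k=np.array([.075,0,.041])-H; D=np.hypot(k[0],k[2]);a=np.arctan2(k[2],k[0])+np.arcsin(.003/D)
    e=np.array([np.cos(a),0,np.sin(a)]);m=np.array([-np.sin(a),0,np.cos(a)])
    print("expected hook tip mm",((H+.115*e-.015*m)*1000).round(1))
    for A,B,col in ((L(0),L(.09),(0,255,0)),(H,H+.12*e,(0,0,255)),(H+.115*e,H+.115*e-.015*m,(255,0,255)),([.075,-.021,.036],[.075,.021,.036],(255,255,0))):
        z=[tuple(int(t) for t in (proj(q,jigw(P,z))[0]-[x0,y0])*f) for z in (A,B)];cv2.line(im,*z,col,1)
    out.append(cv2.resize(np.hstack([im0,im]),(390,int(390*im.shape[0]/im.shape[1]/2))) if 0 else np.hstack([im0,im]))
cv2.imwrite(f"pics/{n}a.png",out[0]);cv2.imwrite(f"pics/{n}b.png",out[1])
o=bot.observe();print(tip(o).round(1),o["wrist_force"].round(1),o["clock"])
E
python3 ov.py o3 0
```

```text
expected hook tip mm [90.2  0.  21.6]
expected hook tip mm [90.2  0.  21.6]
[ 49.8   0.2 122.8] [ 0.2 -0.1 -0.2] 5.825
```

View pics/o3a.png

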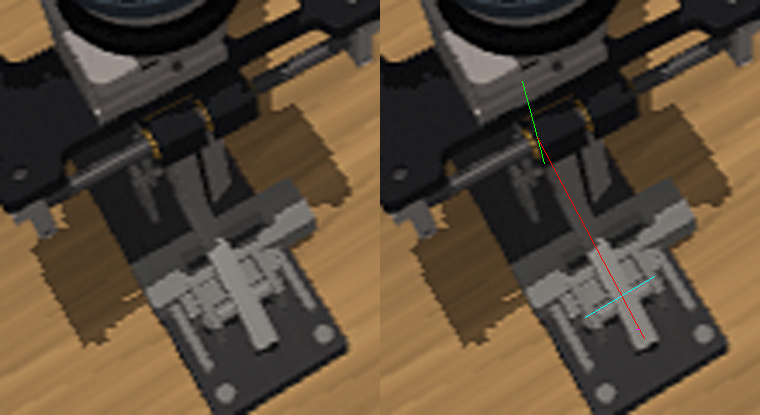

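View pics/o3b.png

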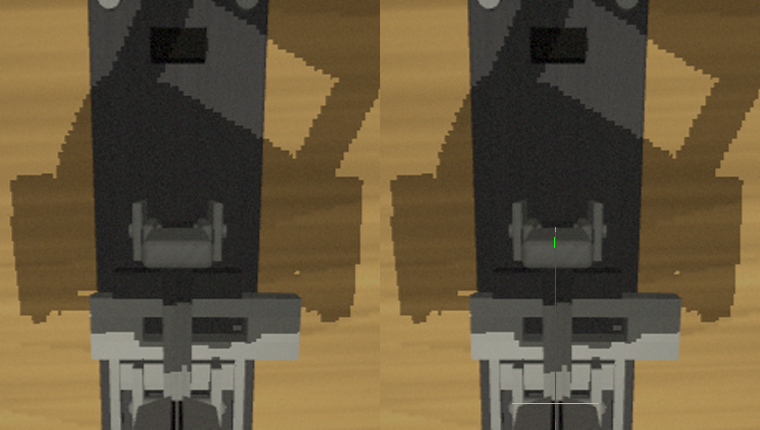

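Emit:
apply_moves --pt "2.5 0 -0.2 0 0 0 0" --pt "4.2 0 -0.2 0 0 0 0" --pt "5.2 0 -0.2 0 0 0 0" --pt "6.3 0 -0.1 0 0 0 0" --pt "7.0 0 0 0 0 0 0" --pt "7.7 0 0.2 0 0 0 0" --pt "8.4 0 0.5 0 0 0 0" --pt "8.4 0 0.5 0 0 0 0"

```text
clock: 6.82
eef_pos: [0.5361, -0.2329, 0.1422]
ee_rot: [0.02, 1.0, 0.0, 0.0]
wrist_force: [0.1, 0.3, 0.2]
grip_width: 0.0007
```

```bash
python3 ov.py o4 0.5
```

```text
expected hook tip mm [80.4  0.  26.6]
expected hook tip mm [80.4  0.  26.6]
[-3.440e+01  1.000e-01  1.175e+02] [-0.  -0.2 -0.4] 6.925
```

View pics/o4a.png

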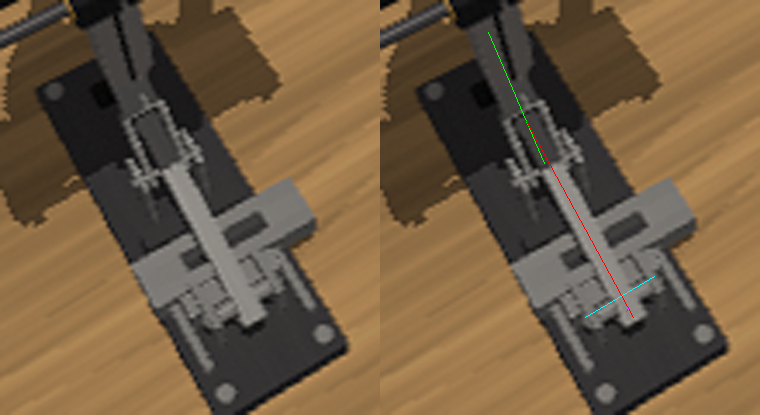

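View pics/o4b.png

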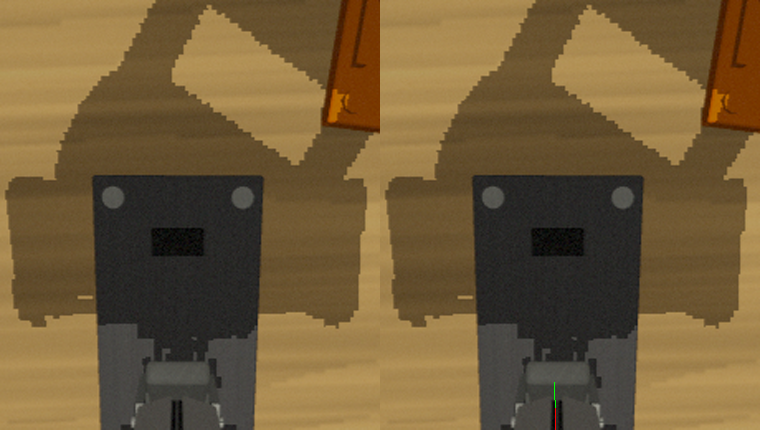

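Emit:
apply_moves --pt "0.7 0 0.3 0 0 0 0" --pt "1.3 0 0.8 0 0 0 0" --pt "1.9 0 1.2 0 0 0 0" --pt "2.4 0 1.8 0 0 0 0" --pt "2.9 0 2.4 0 0 0 0" --pt "3.3 0 3.0 0 0 0 0" --pt "3.6 0 3.7 0 0 0 0" --pt "3.9 0 4.4 0 0 0 0" --pt "4.1 0 5.1 0 0 0 0" --pt "4.2 0 5.8 0 0 0 0" --pt "4.2 0 6.4 0 0 0 0" --pt "4.2 0 7.0 0 0 0 0"

```text
clock: 8.43
eef_pos: [0.4945, -0.2312, 0.0718]
ee_rot: [0.02, 1.0, 0.0, 0.0]
wrist_force: [0.3, 0.5, 0.4]
grip_width: 0.0005
```

```bash
python3 ov.py o5 1.75
```

```text
expected hook tip mm [75.4  0.  29. ]
expected hook tip mm [75.4  0.  29. ]
[-76.9   0.4  46.5] [-0.3 -0.1 -0.4] 8.525
```

View pics/o5a.png

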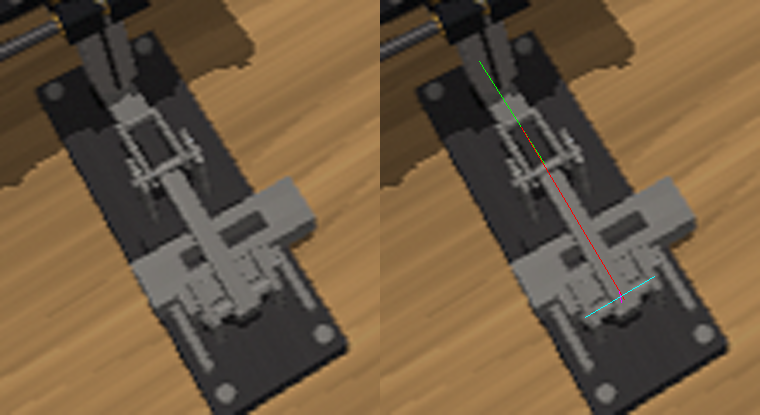

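Emit:
apply_moves --pt "0 0 -6 0 0 0 0" --pt "0 0 -12 0 0 0 0" --pt "0 0 -18 0 0 0 0" --pt "6 0 -22 0 0 0 0" --pt "9 0 -22 0 0 0 0" --pt "9 0 -22 0 0 0 0" --pt "9 0 -22 0 0 0 0"

```text
clock: 9.4
eef_pos: [0.4046, -0.2277, 0.2915]
ee_rot: [0.02, 1.0, 0.0, 0.0]
wrist_force: [0.8, 0.2, 0.0]
grip_width: 0.0002
```

```bash
python3 ov.py o6 1.78; python3 - <<'E'
from bench import bot
import cv2
cv2.imwrite("pics/w6.png",bot.snapshot("wrist")["img"][:,:,::-1])
cv2.imwrite("pics/s6.png",bot.snapshot("scene")["img"][:,:,::-1])
E
```

```text
expected hook tip mm [75.7  0.  29. ]
expected hook tip mm [75.7  0.  29. ]
[-166.4    0.3  266.1] [ 0.  -0.3  0.8] 9.5
```

View pics/o6a.png

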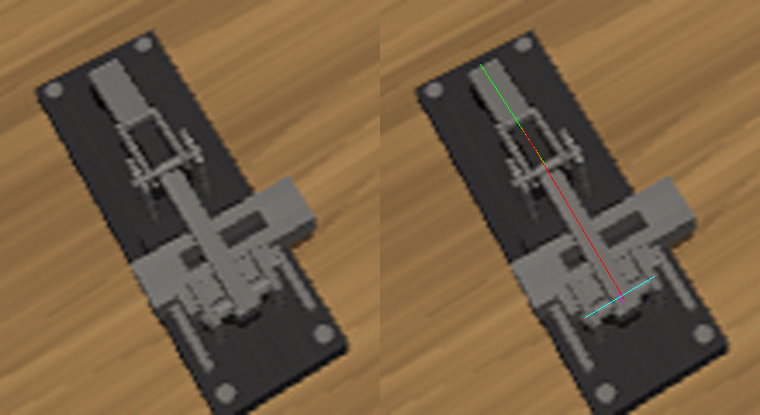

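View pics/w6.png

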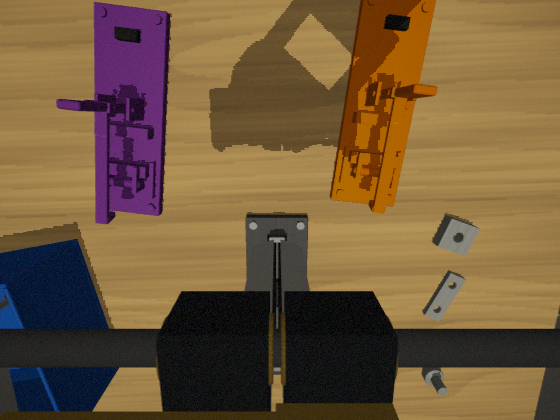

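View pics/s6.png

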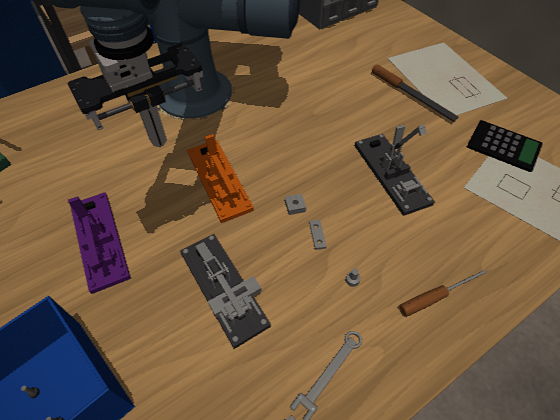

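```bash
python3 - <<'E'
from bench import bot
from h import *
u=bot.snapshot("scene")
f=lambda X:((proj(u,jigw(P,X))[0]-[170,225])*380/110).round(0)
for th in (1.5,1.6,1.7,1.78):
    # keeper-side (upper) face end centre
    print(th,f([-.01-.09*np.sin(th)+.004*np.cos(th),0,.05+.09*np.cos(th)+.004*np.sin(th)]))
print("bar end hooked/top",f([.0805,0,.044+.003]),f([.0805,0,.059]))
o=bot.observe();print(o["dq"].round(3),o["wrist_force"].round(1))
E
```

```text
1.5 [92. 37.]
1.6 [94. 45.]
1.7 [96. 53.]
1.78 [99. 60.]
bar end hooked/top [244. 297.] [242. 289.]
[-0.003 -0.004  0.001 -0.001  0.002  0.   ] [0.1 0.4 0.2]
```

```bash
python3 -c "
from bench import bot
print(bot.sign_off())"
```

```text
the job is handed in; nothing more can be done
None
```

I closed the jig that holds the bar and handed the job in at about 9.6 s; the sign-off gave no verdict.

**What I did:** With the gripper shut and pointing down, I pushed the raised claw over towards the keeper until it fell behind the pin. I then pushed the lever from its keeper side, away from the keeper and down past centre, and moved the arm clear.

**What the checks showed:**
- **Hook before the lever moved:** With the lever still upright, the claw bar lay across the pin and reached beyond it. At about 0.5 rad it still matched the position expected for a hooked claw.
- **Lever at the end:** In the last scene picture its end matches the projection for about 1.78 rad, the stop. There was no contact force at the bottom of the push, so it had already pulled itself down.
- **Hook at the end:** The bar end fits the hooked position and not the one resting on top of the pin. The two differ by only about 2 pixels in the camera image, and the tip itself was not directly visible. My fit was also a few millimetres off.
- **Empty jig:** It looks the same in the last scene picture as before, and the arm never came near it. I judged this by eye and did not measure the hook's shift.
- **Robot:** The arm stood still and clear of everything, with the wrist force near zero.

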